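# Set a capped tube over the purge post and press the gas pedal

### The arm

A 6-joint arm with a two-finger parallel gripper is mounted at the origin on the work surface. World frame = base frame: x ahead of the robot, y to its left, z up, the work surface at z = 0. Lengths are in m, angles in rad, forces in N, time in s.
With the tool pointing down it reaches from about 0.275 to 0.725 m from the base axis. Payload 5.6 kg.
Tool frame: the origin (TCP) lies on the front face of the gripper's body, between the roots of the fingers; the fingertips stand 73 mm ahead of it and the grasp point (between the pads) lies env.hold_point_z ahead of it (env.hold_point_z is the distance from the TCP to the grasp point, in m); z points along the fingers, y is the line along which they close (so a half turn about z gives the same grasp; the last joint's range is limited). The gripper opens to 85 mm and grips with 20 to 120 N. Pads are 22 mm wide; open, the fingers measure 114 mm over their backs; the gripper's body (76 mm by 85 mm) begins 54 mm behind the grasp point. The pads swing forward as they close: fully open they stand 13 mm farther back than shut.
Start: joints at [1.402, 0.255, 0.108, 0, -1.424, -0.285], TCP at [0.241, 0.494, 0.304] pointing down, gripper open.
Joint ranges: [-2.95, 2.95], [-1.21, 1.97], [-1.09, 1.5], [-2.87, 1.71], [-2.94, -0.07], [-3.05, 3.05]. Speed limits (rad/s): [2.57, 2.57, 3.14, 3.14, 3.14, 3.14].

### API

Orientations are given as [roll, pitch, yaw] about the fixed x, y, z axes, in that order (R = Rz(yaw) Ry(pitch) Rx(roll)).
In Python, from bench import telemetry, vision, env gives the robot as it stands. The module is installed in compiled form; this text tells all that it offers.
- The arm moves only by the tool jog_arm, never from a script. Its argument "increments" is a list of rows, each an object with "travel": the shift along the world's x, y, z scaled (see below), a list of three; "dr": the turn, a rotation vector about the world's x, y, z scaled (see below), a list of three; "fingers": the opening, from 0 (shut) to 1 (fully open). In form: [{"travel": [dx, dy, dz], "dr": [wx, wy, wz], "fingers": fingers}, ...]. A call has 1 to 20 rows; each row shifts and turns the commanded pose from where the row before left it; what a row does not reach is not made up. The controller multiplies each number of a shift by 50 mm and each number of a turn by 8 degrees. A row lasts 1/8 s, in which the tool goes at most 62.5 mm and 10.7 degrees, less where a joint would pass 70% of its speed; a pose out of reach is approached as far as the arm can. A call with a number of a shift or a turn outside -1 to 1 is refused whole. A call with a gripper value outside its range is refused whole. The fingers move at their own pace and stop on an object; "newtons" is the grip in N (left out, the last holds). Time passes only in rows, so rows that do not move let the fingers close. It gives the time, the measured TCP pose, the force, the opening and the grip force at its end, in the units of the state.
- telemetry.get_obs(): the state, without advancing time (a new reading comes with each control period).
- vision.capture(name): name is "scene" or "top"; returns the picture (384x512x3 uint8, blue, green, red); there is no depth.
- vision.calibration(name): a dict with "mtx" (3x3 intrinsics, pixels), "R" (3x3) and "t" (3): a world point X has camera coordinates R X + t. Camera axes: x right, y down, z forward; pixel columns grow to the right and rows downward; lengths in m; the calibration is good to about 2 mm. A picture is of the moment at which its call begins. calibration takes no time and is no camera call.
- env.sign_off(): hands the job in; it is judged then, once.
The state is a dict: "time_s": time; "joint_pos": joint angles; "joint_velocities": joint speeds; "joint_torque": joint torques, N m; "position": TCP position; "tool_rot": TCP orientation; "wrist_force": force on the tool from outside, world axes, zero at the start; "torque": the same for the moment, N m; "opening": opening from 0.0 (shut) to 1.0 (fully open); "finger_force": force on a finger pad.
Only numpy, scipy, OpenCV 4.12 (cv2) and the standard library are available. Lean on these libraries where they do the work, as an engineer would, in place of code of your own. Each camera call takes 0.05 s, during which the arm holds its last target. There are 200 camera calls.

### The job

Take the capped steel tube out of its sloping cradle, turn it mouth down and lower it over the upright post of the purge stand until its rim rests fully on the round seat, without dropping it, and let go. Only then press the gas pedal down to its stop, hold it there for a second and let it come back up. Leave the tube standing on the post and do not disturb the other steel parts.

Things in the scene. Friction and masses are not known exactly. Their poses are not given: they have to be found in the camera images.
- tube: Bare-steel tube 110 mm long, 50 mm outside diameter, 42 mm bore, closed by a flat 8 mm cap at one end; about 0.5 kg. Origin: centre of the cap's outer face; z runs along the tube from cap to open mouth. At the start it lies in the cradle, mouth lower and farther from the robot, axis 15 degrees below level and 75 mm above the table at mid-length. Mouth down on the post, its z points straight down.
- tube_mouth (a point): Centre of the tube's open mouth, in the plane of the rim (110 mm from the cap's outer face).
- cradle: Fixed steel cradle: base 140 x 70 x 8 mm, two parallel round bars sloping down 15 degrees along its +x, a low lip at the low end where the tube's rim rests. Bars (44 mm over both) and lip (42 mm wide) are narrower than the tube and stay below its axis, so fingers pass down both sides of the tube anywhere. Origin: centre of the base's underside, below the tube's middle.
- stand: Fixed purge stand: dark steel base plate 120 x 120 x 12 mm, on it a round seat (76 mm diameter, top face 22 mm above the table) and in its middle an upright aluminium post, 34 mm diameter, 70 mm tall above the seat, its top 16 mm tapering to 18 mm. A brass gas fitting on its +x edge. Origin: centre of the base's underside; z up.
- seat (a point): Centre of the round seat's top face (where the centre of the tube's rim must come to lie), on the post's axis, 22 mm above the table.
- post_tip (a point): Centre of the post's top, 92 mm above the table.
- pedal_base: Fixed base of the gas pedal: plate 180 x 100 x 10 mm with two hinge cheeks (42 mm high) near its +x end. Origin: centre of the base's underside; the pedal's hinge axis is parallel to its y axis, 70 mm towards +x and 32 mm up; the pedal plate slopes up from there towards -x.
- pedal (a joint): Angle of the spring pedal: 0 = up (released, plate inclined 0.35 rad), 0.30 rad = fully down at its stop. It springs back by itself; about 8 N at the toe pushes it fully down.
- pedal_toe (a point): Where to press: the ribbed free end of the pedal's aluminium plate (135 x 75 x 6 mm), on its top face, 108 mm from the hinge axis and 27 mm short of the plate's free end; about 73 mm above the table when up, about 41 mm when fully down. It moves with the pedal.
- stub: Bystander: short dark steel tube, open at both ends, standing, 50 mm diameter, 70 mm tall. Origin: centre of its underside.
- angle: Bystander: dark steel angle bracket, 130 mm long (y), 50 x 50 mm, 6 mm thick, with two holes in each leg. Origin: centre of its underside.
- plate: Bystander: flat dark steel plate 100 x 140 x 8 mm. Origin: centre of its underside.
Not all that is in view belongs to the job. What is shaped like the tube but yellow is not meant.

How it is judged:
On the way, in this order (a step that is already met when the one before it is completed fails the run):
1. the tube, still held by the fingers, is lowered mouth down over the post to within 12 mm of the seat (horizontal distance between tube_mouth and seat below 0.007 m and angle between tube's own z axis and vertical above 3.03 rad and z of tube_mouth in the frame of seat below 0.012 m and contact force between the fingers and tube above 1 N), for 0.05 s.
2. the tube stands on the seat, mouth down, and is let go (horizontal distance between tube_mouth and seat below 0.007 m and angle between tube's own z axis and vertical above 3.03 rad and z of tube_mouth in the frame of seat below 0.004 m and contact force between each of the arm, the fingers and tube below 0.1 N), for 0.2 s.
3. the pedal is held down at its stop (within 0.03 rad) for a good half second (value of joint pedal above 0.27 rad), for 0.6 s.
At the end, for the whole second after the job is handed in: The tube stands at rest mouth down on the post: rim centre within 7 mm of the seat's centre sideways and within 4 mm of the seat's face, tube within 6 degrees of upright; the pedal is up again (under 0.04 rad); the stub, angle and plate are within 30 mm of where they were (horizontal distance between tube_mouth and seat below 0.007 m and angle between tube's own z axis and vertical above 3.03 rad and z of tube_mouth in the frame of seat below 0.004 m and linear speed of tube below 0.02 m/s and value of joint pedal below 0.04 rad and distance of each of stub, angle, plate from where it was at the start of the episode below 0.03 m); the robot touches nothing.
It fails at once if a bystander part is shifted by more than 30 mm (distance of any of stub, angle, plate from where it was at the start of the episode above 0.03 m).
It fails at once if the pedal is pressed (beyond 0.15 rad) while the tube is not seated on the post (value of joint pedal above 0.15 rad and not (horizontal distance between tube_mouth and seat below 0.007 m and angle between tube's own z axis and vertical above 3.03 rad and z of tube_mouth in the frame of seat below 0.004 m)).
It also fails if it takes over 64 s, if anything falls off the work surface, if the arm or the gripper's body presses on something with over 40 N, if the wrist force passes 120 N, or if a joint passes its speed limit or range.

## Working session

There is one attempt and no reset: what is moved stays moved. The work goes in short steps, Python scripts to look and compute and a tool call to move; the robot and the scene stay as the last step left them, time stands still between calls to the robot, and variables do not carry over. Pictures are saved under pics/ and viewed, at most 10 in all, crops included, and the job is handed in when it is done.

Besides the shell and the picture viewer there is one more tool, called after "Call:" in YAML: its name, and indented under it one key for each argument. jog_arm: Moves the arm, as the interface text tells. Its arguments: {"type":"object","properties":{"increments":{"type":"array","items":{"type":"object","properties":{"travel":{"type":"array","items":{"type":"number"}},"dr":{"type":"array","items":{"type":"number"}},"fingers":{"type":"number"}}}},"newtons":{"type":"number"}},"required":["increments"]}

```bash
mkdir -p pics; python3 - <<'E'
from bench import telemetry, vision, env
import cv2, numpy as np
for n in ("scene","top"):
    im=vision.capture(n); cv2.imwrite(f"pics/{n}0.png",im); cv2.imwrite(f"pics/{n}0b.png",cv2.resize(im,(800,600),interpolation=cv2.INTER_CUBIC))
    c=vision.calibration(n); print(n,np.round(c["mtx"],1).tolist(),np.round(c["R"],4).tolist(),np.round(c["t"],4).tolist(), np.round(-np.array(c["R"]).T@np.array(c["t"]),3))
print(env.hold_point_z, telemetry.get_obs())
E
```

```text
scene [[380.0, 0.0, 255.5], [0.0, 380.0, 187.9], [0.0, 0.0, 1.0]] [[-0.3856, 0.9227, -0.0046], [0.6452, 0.266, -0.7162], [-0.6596, -0.2792, -0.6979]] [0.1252, -0.3215, 1.7032] [1.379 0.445 0.959]
top [[377.3, 0.0, 249.0], [0.0, 377.3, 187.7], [0.0, 0.0, 1.0]] [[-0.0167, -0.9998, -0.0128], [-0.9883, 0.0184, -0.1514], [0.1516, 0.0101, -0.9884]] [0.1139, 0.5756, 1.1647] [0.394 0.091 1.24 ]
0.0539 {'time_s': 0.1, 'joint_pos': array([ 1.40160339e+00,  2.55700401e-01,  1.07166257e-01, -3.84040614e-04,
       -1.42392447e+00, -2.84605390e-01]), 'joint_velocities': array([-0.00041271, -0.0027869 ,  0.00504066,  0.00213033, -0.0018594 ,
        0.00086803]), 'joint_torque': array([-1.86862897e-03, -3.87604487e+01,  2.38477743e+01,  5.37787423e+00,
       -3.70188587e-03, -3.14891963e-06]), 'position': array([0.24092677, 0.49407994, 0.30309812]), 'tool_rot': array([ 3.13989058e+00, -1.02205553e-04, -4.53854758e-01]), 'wrist_force': array([ 0.81081126, -0.39013854, -0.86617871]), 'torque': array([-0.00993372, -0.0236332 ,  0.01303874]), 'finger_force': 0.0, 'opening': 1.0001351028034906}
```

View pics/top0b.png

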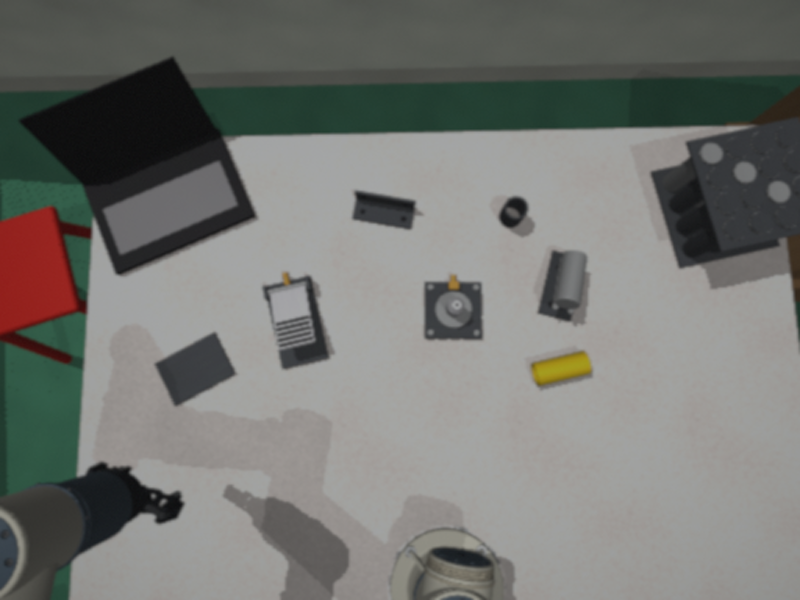

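View pics/scene0b.png

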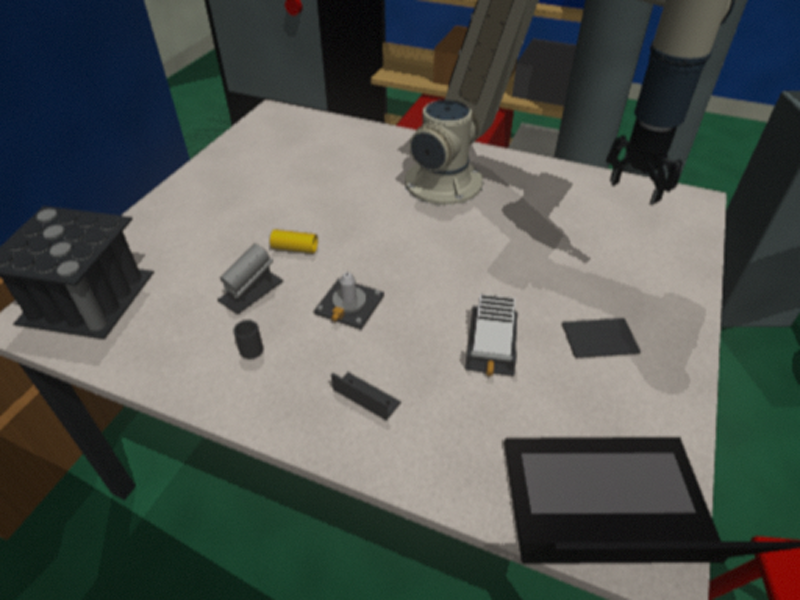

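In the top picture (800x600 scale), the candidates are the grey tube on the cradle at (570,280) and a yellow one lying on the table at (562,368). The bare-steel one in the cradle fits the description. The stand is at (454,308), the pedal at (295,322), the stub at (513,212), the angle at (385,210) and the plate at (196,368). I'll confirm the tube in enlarged crops.

```bash
python3 - <<'E'
import cv2, numpy as np
t=cv2.imread("pics/top0.png"); s=cv2.imread("pics/scene0.png")
def g(c): return np.clip(255*(c/255.)**0.6,0,255).astype(np.uint8)
a=cv2.resize(g(t[150:215,335:385]),None,fx=8,fy=8,interpolation=cv2.INTER_CUBIC)   #400x520
b=cv2.resize(g(s[150:215,135:185]),None,fx=8,fy=8,interpolation=cv2.INTER_CUBIC)
cv2.imwrite("pics/c1.png",np.hstack([a,b]))
a=cv2.resize(g(t[170:240,160:220]),None,fx=6,fy=6,interpolation=cv2.INTER_CUBIC)   
b=cv2.resize(g(t[170:240,260:320]),None,fx=6,fy=6,interpolation=cv2.INTER_CUBIC)
cv2.imwrite("pics/c2.png",np.hstack([a,b]))
E
```

```text
(no output)
```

View pics/c1.png

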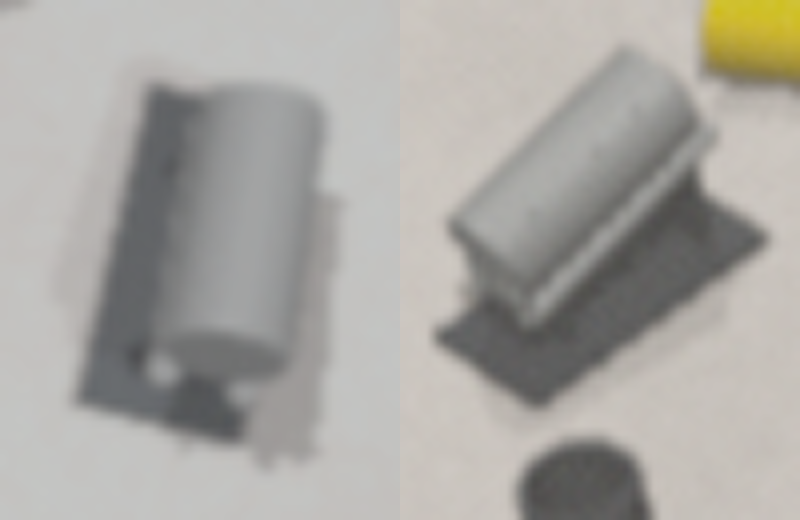

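View pics/c2.png

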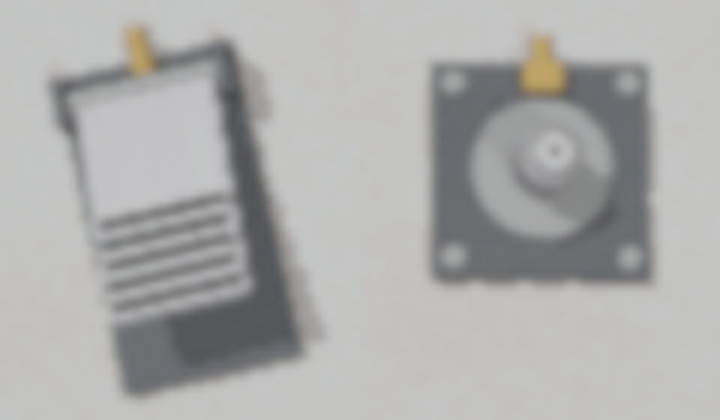

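The left crops show a bare-steel closed tube on the bars. In the top view the cap faces the robot (about (225,355) in the crop) and the mouth is at the far, low end, so this is the tube. The other crop shows the stand's seat ellipse centred at about (542,168) and the post tip at (555,150). The pedal's ribbed end has its edge at (115,322)–(252,290).

```bash
cat > h.py <<'E'
import numpy as np, cv2
from bench import telemetry, vision, env
from scipy.optimize import least_squares
C={n:vision.calibration(n) for n in("scene","top")}
def proj(n,X):
    c=C[n];P=np.atleast_2d(X)@np.array(c["R"]).T+np.array(c["t"]);p=P@np.array(c["mtx"]).T;return p[:,:2]/p[:,2:]
def unc(pts,x0,y0,s,off=0):
    return np.array([[x0+(a-off+.5)/s-.5,y0+(b+.5)/s-.5] for a,b in pts])
def hull_d(n,X,pts):
    h=cv2.convexHull((proj(n,X)).astype(np.float32))
    return [cv2.pointPolygonTest(h,(float(u),float(v)),True) for u,v in pts]
A=np.linspace(0,2*np.pi,72,endpoint=False)
def tube(x,y,yaw,pitch=np.radians(15),z=.075,L=.11,r=.025):
    d=np.array([np.cos(yaw)*np.cos(pitch),np.sin(yaw)*np.cos(pitch),-np.sin(pitch)])
    e=np.array([-np.sin(yaw),np.cos(yaw),0]);f=np.cross(d,e)
    ring=r*(np.cos(A)[:,None]*e+np.sin(A)[:,None]*f);m=np.array([x,y,z])
    return np.vstack([m+ring-d*L/2,m+ring+d*L/2])
def rect(x,y,yaw,P):
    R=np.array([[np.cos(yaw),-np.sin(yaw),0],[np.sin(yaw),np.cos(yaw),0],[0,0,1]]);return np.array(P)@R.T+[x,y,0]
def ray(n,uv,z):
    c=C[n];R=np.array(c["R"]);o=-R.T@np.array(c["t"]);d=R.T@np.linalg.inv(c["mtx"])@np.array([uv[0],uv[1],1]);return o+d*(z-o[2])/d[2]
E
cat > fit.py <<'E'
from h import *
# tube + cradle
tt=unc([(188,180),(172,260),(160,325),(316,160),(304,260),(291,355),(230,381),(262,84)],335,150,8)
ts=unc([(535,135),(580,88),(620,45),(660,70),(465,205),(640,200),(575,260)],135,150,8,400)
ct=unc([(150,85),(78,403),(245,442)],335,150,8); cs=unc([(540,405),(438,335),(768,238)],135,150,8,400)
cr=[[-.07,.035,.008],[-.07,-.035,.008],[.07,-.035,.008],[.07,.035,.008]]
def corner(n,x,P,pts):
    q=proj(n,rect(*x,P)); return np.array([(q-p)[np.argmin(np.linalg.norm(q-p,axis=1))] for p in pts]).ravel()
def f(x): return np.r_[hull_d("top",tube(*x),tt),hull_d("scene",tube(*x),ts)]
def g(x): return np.r_[corner("top",x,cr,ct),corner("scene",x,cr,cs)]
p=ray("top",(365,179),.075)
for name,fn in(("tube",f),("cradle",g),("both",lambda x:np.r_[f(x),g(x)])):
    r=least_squares(fn,[p[0],p[1],-.15],x_scale=[.01,.01,.1],diff_step=1e-3); print(name,r.x.round(4),r.fun.round(1))
# stand
st=unc([(432,65),(650,65),(652,280),(432,280)],260,170,6,360)
B=[[a,b,.012] for a in(-.06,.06) for b in(-.06,.06)]
r=least_squares(lambda x:corner("top",x,B,st),[.4,.0,0],x_scale=[.01,.01,.1]);print("stand",r.x.round(4),r.fun.round(1))
print("seat",ray("top",unc([(542.5,168.5)],260,170,6,360)[0],.022).round(4),"tip",ray("top",unc([(555,150)],260,170,6,360)[0],.092).round(4), ray("scene",np.array([349,275])*.64,.092).round(4))
# pedal: plate top-face corners
q=unc([(115,322),(252,290)],160,170,6); z=.032+.135*np.sin(.35)+.006
e=[ray("top",u,z) for u in q]; print("toe edge",np.round(e,4))
b=unc([(125,395),(302,352)],160,170,6); print("base end",[ray("top",u,.01).round(4) for u in b])
E
python3 fit.py
```

```text
tube [ 0.5962 -0.259  -0.2745] [ 0.6  0.2 -0.   0.5  0.3  0.3  0.2  1.1  0.1 -0.1 -0.4  1.1  0.1 -0.5
  0.1]
cradle [ 0.5957 -0.2598 -0.2674] [-0.1 -1.  -0.  -0.3  0.1  0.1  0.  -0.3 -0.3 -0.2  0.7 -1. ]
both [ 0.596  -0.2592 -0.2693] [ 0.6  0.1 -0.2  0.5  0.4  0.4  0.3  1.   0.1 -0.  -0.3  1.2  0.1 -0.6
  0.  -0.2 -1.1 -0.2 -0.3 -0.1  0.1  0.1 -0.2 -0.2 -0.2  0.8 -0.9]
stand [ 0.4847 -0.028  -0.0182] [ -0.1  17.9   0.3  17.9  -0.1 -17.9  -0.1 -17.9]
seat [ 0.5456 -0.0288  0.022 ] tip [ 0.5463 -0.0286  0.092 ] [ 0.5478 -0.024   0.092 ]
toe edge [[0.4652 0.32   0.0843]
 [0.4803 0.2501 0.0843]]
base end [array([0.4304, 0.3288, 0.01  ]), array([0.4518, 0.2331, 0.01  ])]
```

Call:
jog_arm:
  increments:
    - {"travel": [0.62,-0.78,0.1],"dr": [0,0,0.3],"fingers": 1}
    - {"travel": [0.62,-0.78,0.1],"dr": [0,0,0.3],"fingers": 1}
    - {"travel": [0.62,-0.78,0.1],"dr": [0,0,0.3],"fingers": 1}
    - {"travel": [0.62,-0.78,0.1],"dr": [0,0,0.4],"fingers": 1}
    - {"travel": [0.62,-0.78,0.1],"dr": [0,0,0],"fingers": 1}
    - {"travel": [0.62,-0.78,0.1],"dr": [0,0,0],"fingers": 1}

```text
time_s: 0.85
position: [0.4277, 0.2589, 0.3337]
tool_rot: [3.141, 0.0, -0.272]
wrist_force: [0.9, 0.8, -0.5]
opening: 0.999
finger_force: 0.0
```

```bash
cat > log.py <<'E'
from bench import telemetry; import json
o=telemetry.get_obs(); r=[list(map(float,o[k])) for k in("joint_pos","position","tool_rot")]
open("log.jsonl","a").write(json.dumps(r)+"\n"); print(o["time_s"],[[round(v,3) for v in x] for x in r])
E
echo '[[1.40160339,0.255700401,0.107166257,-0.000384,-1.42392447,-0.28460539],[0.24092677,0.49407994,0.30309812],[3.13989058,-0.000102,-0.453854758]]' > log.jsonl; python3 log.py
```

```text
0.85 [[0.858, 0.148, 0.048, -0.0, -1.472, 0.441], [0.428, 0.259, 0.334], [3.141, 0.0, -0.272]]
```

Call:
jog_arm:
  increments:
    - {"travel": [0.5,-0.8,0],"dr": [0,-0.8,0],"fingers": 1}
    - {"travel": [0.5,-0.8,0],"dr": [0,-0.8,0],"fingers": 1}
    - {"travel": [0.5,-0.8,0],"dr": [0,-0.8,0],"fingers": 1}
    - {"travel": [0,-0.8,0],"dr": [0,-0.8,0],"fingers": 1}
    - {"travel": [0,0,0],"dr": [0,0,0],"fingers": 1}

```text
time_s: 1.48
position: [0.4996, 0.0971, 0.3315]
tool_rot: [-3.017, -0.427, -0.301]
wrist_force: [-0.8, -0.3, 0.2]
opening: 1.002
finger_force: 0.0
```

```bash
python3 log.py
```

```text
1.475 [[0.641, -0.072, -0.382, 0.33, -0.925, 0.5], [0.5, 0.097, 0.331], [-3.017, -0.427, -0.301]]
```

Call:
jog_arm:
  increments:
    - {"travel": [0,0,0.5],"dr": [0.8,0.5,0],"fingers": 1}
    - {"travel": [0,0,0.5],"dr": [0.8,0.5,0],"fingers": 1}
    - {"travel": [0,0,0.5],"dr": [0.8,0.5,0.5],"fingers": 1}
    - {"travel": [-0.5,0,0],"dr": [0.8,0.5,0.5],"fingers": 1}
    - {"travel": [0,0,0],"dr": [0,0,0],"fingers": 1}

```text
time_s: 2.1
position: [0.4781, 0.0994, 0.4094]
tool_rot: [-2.664, -0.025, -0.241]
wrist_force: [0.6, -0.0, 0.1]
opening: 1.001
finger_force: 0.0
```

```bash
python3 log.py
```

```text
2.1 [[0.263, 0.023, 0.168, -0.405, -1.459, 1.066], [0.478, 0.099, 0.409], [-2.664, -0.025, -0.241]]
```

Call:
jog_arm:
  increments:
    - {"travel": [-0.5,0,0],"dr": [-0.8,0.8,0],"fingers": 1}
    - {"travel": [-0.5,0,0],"dr": [-0.8,0.8,0],"fingers": 1}
    - {"travel": [-0.5,0,0],"dr": [-0.8,0.8,-0.5],"fingers": 1}
    - {"travel": [0,-0.5,0],"dr": [-0.8,0.8,-0.5],"fingers": 1}
    - {"travel": [0,0,0],"dr": [0,0,0],"fingers": 1}

```text
time_s: 2.72
position: [0.4031, 0.0764, 0.4072]
tool_rot: [3.051, 0.271, -0.455]
wrist_force: [0.7, 0.6, -0.5]
opening: 0.999
finger_force: 0.0
```

```bash
python3 log.py
```

```text
2.725 [[0.453, 0.121, 0.234, -0.165, -1.92, 0.637], [0.403, 0.076, 0.407], [3.051, 0.271, -0.455]]
```

```bash
cat > kin.py <<'E'
import numpy as np, json
from scipy.spatial.transform import Rotation as Ro
from scipy.optimize import least_squares
r=lambda a,t: Ro.from_euler(a,t).as_matrix()
S4=[1]
def fk(q,p,full=False):
    q=np.array(q)
    R=r('z',q[0]);x=R@p[0:3]
    R=R@r('y',q[1]);x=x+R@[p[3],0,p[4]];el=x
    R=R@r('y',-q[2]);x=x+R@[p[5],0,p[6]];w=x
    R=R@r('x',S4[0]*q[3])@r('y',-q[4]);x=x+R@[p[7],p[8],p[9]]
    R=R@r('x',-q[5])@Ro.from_rotvec(p[10:13]).as_matrix()
    return (x,R,el,w) if full else (x,R)
def res(p,D):
    o=[]
    for q,x,e in D:
        X,R=fk(q,p);o+=list((X-x)*10);o+=list(Ro.from_matrix(R.T@r('xyz',e)).as_rotvec())
    # weak prior: keeps the gauge
    return np.r_[o,1e-3*(p[8]),1e-3*p[9],1e-4*p[3],1e-4*p[0]]
def fit():
    D=[json.loads(l) for l in open("log.jsonl")];best=None
    for s in(1,-1):
        S4[0]=s
        for k in range(12):
            rng=np.random.default_rng(k)
            p0=np.r_[0,0,.3,0,.3,.3,0,.25,0,0,rng.normal(size=3)*1.5]
            f=least_squares(res,p0,args=(D,))
            if best is None or f.cost<best[0]: best=(f.cost,s,f.x,f.fun)
    S4[0]=best[1];return best
P=None
def load():
    d=json.load(open("kin.json"));S4[0]=d[0];return np.array(d[1])
if __name__=="__main__":
    b=fit();print(b[0],b[1],b[2].round(4));print(b[3][:-4].reshape(-1,6).round(4));json.dump([b[1],b[2].tolist()],open("kin.json","w"))
E
python3 kin.py
```

```text
1.1919693089674536e-08 -1 [ 0.     -0.      0.1482  0.      0.5207  0.4008 -0.      0.2895 -0.1544
 -0.      2.4184 -2.4184  2.4184]
[[ 0. -0.  0. -0. -0.  0.]
 [-0.  0. -0.  0.  0. -0.]
 [ 0. -0. -0.  0.  0. -0.]
 [-0. -0.  0.  0.  0. -0.]
 [ 0.  0. -0.  0.  0. -0.]]
```

```bash
cat > plan.py <<'E'
from kin import *
p=load()
LO=np.array([-2.95,-1.21,-1.09,-2.87,-2.94,-3.05])+.05;HI=np.array([2.95,1.97,1.5,1.71,-.07,3.05])-.05
def ik1(x,R,q0):
    def f(q):
        X,Rq=fk(q,p);return np.r_[(X-x)*5,Ro.from_matrix(Rq.T@R).as_rotvec()]
    s=least_squares(f,np.clip(q0,LO+1e-3,HI-1e-3),bounds=(LO,HI),xtol=1e-10,max_nfev=60);return s.x,np.linalg.norm(s.fun)
def iks(x,R,n=10,seed=0):
    out=[];rng=np.random.default_rng(seed)
    for k in range(n):
        q,e=ik1(x,R,rng.uniform(LO,HI))
        if e<1e-4 and all(np.abs(q-o).max()>.05 for o in out): out.append(q)
    return out
HZ=.0539
M=np.array([.596,-.2592,.075]);YAW=-.269;PI=np.radians(15)
d=np.array([np.cos(YAW)*np.cos(PI),np.sin(YAW)*np.cos(PI),-np.sin(PI)]);h=np.array([-np.sin(YAW),np.cos(YAW),0])
POST=np.array([.546,-.0285,0]);SG=.012
def tool(tz,ty): return np.c_[np.cross(ty,tz),ty,tz]
def rel(beta,fl): # tool rotation with respect to tube frame [n,h,d]: tz = cosb d - sinb n, n=up-ish
    return tool(np.array([-np.sin(beta),0,np.cos(beta)]),np.array([0,fl,0]))
n=np.cross(h,d); n=n if n[2]>0 else -n
h=np.cross(d,n); F0=np.c_[n,h,d]
def grasp(beta,fl,m=M):
    R=F0@rel(beta,fl);return m-d*SG-R[:,2]*HZ,R
def place(beta,fl,phi,mouthz=.022):
    F=np.c_[[np.cos(phi),np.sin(phi),0],np.cross([0,0,-1],[np.cos(phi),np.sin(phi),0]),[0,0,-1]]
    R=F@rel(beta,fl);return POST+[0,0,mouthz+.055+SG]-R[:,2]*HZ,R
E
cat > srch.py <<'E'
from plan import *
from h import telemetry
qn=telemetry.get_obs()["joint_pos"]
for b in(30,45,60,75):
  for fl in(1,-1):
    B=np.radians(b);G=iks(*grasp(B,fl));best=[]
    if not G: continue
    for ph in np.radians(range(0,360,30)):
      for q in iks(*place(B,fl,ph),n=8):
        for g in G: best.append((np.abs(q-g).max(),np.abs(g-qn).max(),round(np.degrees(ph)),g.round(2),q.round(2),[round(v[2],2) for v in fk(q,p,True)[2:]]))
    best.sort(key=lambda t:t[0]);print(b,fl,len(G))
    for t in best[:3]: print("   ",round(t[0],2),round(t[1],2),t[2],t[3],t[4],t[5])
E
time python3 srch.py
```

```text
45 1 1
    0.96 1.72 120 [-0.15  0.29 -0.57  0.31 -0.2   1.16] [ 0.53  0.33 -0.83  1.18 -0.87  2.12] [np.float64(0.64), np.float64(0.27)]
    1.01 1.72 90 [-0.15  0.29 -0.57  0.31 -0.2   1.16] [ 0.58  0.52 -0.42  0.68 -1.22  2.12] [np.float64(0.6), np.float64(0.27)]
    1.21 1.72 240 [-0.15  0.29 -0.57  0.31 -0.2   1.16] [-0.31  0.37 -0.14 -0.9  -1.08  0.25] [np.float64(0.63), np.float64(0.44)]
45 -1 1
    0.96 2.62 120 [-0.15  0.29 -0.57  0.31 -0.2  -1.98] [ 0.53  0.33 -0.83  1.18 -0.87 -1.02] [np.float64(0.64), np.float64(0.27)]
    1.01 2.62 90 [-0.15  0.29 -0.57  0.31 -0.2  -1.98] [ 0.58  0.52 -0.42  0.68 -1.22 -1.02] [np.float64(0.6), np.float64(0.27)]
    1.21 2.62 240 [-0.15  0.29 -0.57  0.31 -0.2  -1.98] [-0.31  0.37 -0.14 -0.9  -1.08 -2.89] [np.float64(0.63), np.float64(0.44)]
60 1 1
    0.79 1.21 90 [-0.15  0.38 -0.22  0.05 -0.71  1.42] [ 0.64  0.65 -0.44  0.79 -1.37  1.97] [np.float64(0.56), np.float64(0.21)]
    0.98 1.21 270 [-0.15  0.38 -0.22  0.05 -0.71  1.42] [-0.39  0.68  0.21 -0.93 -1.64  0.6 ] [np.float64(0.55), np.float64(0.37)]
    1.03 1.21 60 [-0.15  0.38 -0.22
[... 629 characters left out ...]
    0.86 0.83 90 [-0.17  0.52  0.06  0.   -1.11  1.47] [ 0.67  0.79 -0.43  0.86 -1.53  1.84] [np.float64(0.51), np.float64(0.14)]
    1.08 0.83 300 [-0.17  0.52  0.06  0.   -1.11  1.47] [-0.3   1.    0.66 -0.94 -2.19  0.67] [np.float64(0.43), np.float64(0.3)]
75 -1 1
    0.79 2.31 60 [-0.17  0.52  0.06 -0.   -1.11 -1.67] [ 0.52  0.98  0.09  0.54 -1.9  -1.23] [np.float64(0.44), np.float64(0.13)]
    0.86 2.31 90 [-0.17  0.52  0.06 -0.   -1.11 -1.67] [ 0.67  0.79 -0.43  0.86 -1.53 -1.3 ] [np.float64(0.51), np.float64(0.14)]
    1.08 2.31 300 [-0.17  0.52  0.06 -0.   -1.11 -1.67] [-0.3   1.    0.66 -0.94 -2.19 -2.47] [np.float64(0.43), np.float64(0.3)]
real	0m16.814s
user	0m17.078s
sys	0m0.089s
```

```bash
cat > go.py <<'E'
from plan import *
from h import telemetry
def rows(tgt,q0=None,N=None,frm=None,quiet=False):
    """tgt=(x,R): per-row travel/dr for N equal rows, with a check of the joint path"""
    if frm is None:
        o=telemetry.get_obs();frm=(np.array(o["position"]),r('xyz',o["tool_rot"]));q0=o["joint_pos"]
    dx=tgt[0]-frm[0];w=Ro.from_matrix(tgt[1]@frm[1].T).as_rotvec()
    if N is None: N=int(np.ceil(max(np.linalg.norm(dx)/.045,np.degrees(np.linalg.norm(w))/7.5,1)))
    q=np.array(q0);worst=0;qs=[];V=np.array([2.57,2.57,3.14,3.14,3.14,3.14])*.7/8;em=0
    for k in range(1,N+1):
        q2,e=ik1(frm[0]+dx*k/N,Ro.from_rotvec(w*k/N).as_matrix()@frm[1],q);em=max(em,e)
        worst=max(worst,(np.abs(q2-q)/V).max());q=q2
    print("N",N,"travel",(dx/N/.05).round(3).tolist(),"dr",(np.degrees(w)/N/8).round(3).tolist(),"| ikerr",round(em,5),"speed",round(worst,2),"q",q.round(2),"z el,w",[v[2].round(2) for v in fk(q,p,True)[2:]])
    return tgt,q
E
cat > sim.py <<'E'
from go import *
import sys
for b,ph in((50,250),(55,260),(60,270)):
    B=np.radians(b);ph=np.radians(ph);print(b)
    g=grasp(B,1);pre=(g[0]-g[1][:,2]*.09,g[1])
    f,q=rows(pre);f,q=rows(g,q,frm=f)
    lift=(g[0]+[0,0,.13],g[1]);f,q=rows(lift,q,frm=f)
    f,q=rows(place(B,1,ph,.14),q,frm=f);f,q=rows(place(B,1,ph),q,frm=f)
    x,R=place(B,1,ph);f,q=rows((x-R[:,2]*.12,R),q,frm=f)
E
python3 sim.py
```

```text
50
N 9 travel [0.274, -0.703, -0.442] dr [-0.131, -0.553, 0.148] | ikerr 0.0 speed 0.59 q [-0.13  0.15 -0.39  0.11 -0.6   1.36] z el,w [np.float64(0.66), np.float64(0.46)]
N 2 travel [0.367, -0.101, -0.816] dr [0.0, 0.0, 0.0] | ikerr 0.0 speed 0.37 q [-0.14  0.31 -0.43  0.14 -0.4   1.33] z el,w [np.float64(0.64), np.float64(0.37)]
N 3 travel [0.0, 0.0, 0.867] dr [0.0, 0.0, 0.0] | ikerr 0.0 speed 0.44 q [-0.14  0.18 -0.21  0.08 -0.75  1.39] z el,w [np.float64(0.66), np.float64(0.51)]
N 16 travel [-0.039, 0.228, -0.019] dr [0.576, 0.297, -0.621] | ikerr 0.0 speed 0.34 q [-0.36  0.32  0.07 -0.89 -1.42  0.2 ] z el,w [np.float64(0.64), np.float64(0.54)]
N 3 travel [0.0, 0.0, -0.787] dr [0.0, 0.0, 0.0] | ikerr 0.0 speed 0.26 q [-0.37  0.47 -0.04 -0.93 -1.27  0.41] z el,w [np.float64(0.61), np.float64(0.42)]
N 3 travel [-0.21, -0.576, 0.514] dr [0.0, 0.0, 0.0] | ikerr 0.0 speed 0.28 q [-0.52  0.41  0.08 -0.86 -1.49  0.36] z el,w [np.float64(0.63), np.float64(0.5)]
55
N 9 travel [0.298, -0.71, -0.431] dr [-0.106, -0.488, 0.146] | ikerr 0.0 speed 0.5 q [-0.14  0.2  -0.27  0.07 -0.76  1.4 ] z 
[... 1108 characters left out ...]
.22  0.05 -0.71  1.42] z el,w [np.float64(0.63), np.float64(0.4)]
N 3 travel [0.0, 0.0, 0.867] dr [0.0, 0.0, 0.0] | ikerr 0.0 speed 0.38 q [-0.15  0.28 -0.01  0.04 -1.02  1.44] z el,w [np.float64(0.65), np.float64(0.53)]
N 14 travel [-0.036, 0.253, -0.037] dr [0.567, 0.432, -0.563] | ikerr 0.0 speed 0.41 q [-0.4   0.54  0.31 -0.96 -1.78  0.41] z el,w [np.float64(0.59), np.float64(0.5)]
N 3 travel [0.0, 0.0, -0.787] dr [0.0, 0.0, 0.0] | ikerr 0.0 speed 0.24 q [-0.39  0.68  0.21 -0.93 -1.64  0.6 ] z el,w [np.float64(0.55), np.float64(0.37)]
N 3 travel [0.0, -0.693, 0.4] dr [0.0, 0.0, 0.0] | ikerr 0.0 speed 0.29 q [-0.53  0.7   0.42 -0.89 -1.86  0.52] z el,w [np.float64(0.55), np.float64(0.44)]
```

Call:
jog_arm:
  increments:
    - {"travel": [0.3,-0.71,-0.43],"dr": [-0.106,-0.488,0.146],"fingers": 1}
    - {"travel": [0.3,-0.71,-0.43],"dr": [-0.106,-0.488,0.146],"fingers": 1}
    - {"travel": [0.3,-0.71,-0.43],"dr": [-0.106,-0.488,0.146],"fingers": 1}
    - {"travel": [0.3,-0.71,-0.43],"dr": [-0.106,-0.488,0.146],"fingers": 1}
    - {"travel": [0.3,-0.71,-0.43],"dr": [-0.106,-0.488,0.146],"fingers": 1}
    - {"travel": [0.3,-0.71,-0.43],"dr": [-0.106,-0.488,0.146],"fingers": 1}
    - {"travel": [0.3,-0.71,-0.43],"dr": [-0.106,-0.488,0.146],"fingers": 1}
    - {"travel": [0.3,-0.71,-0.43],"dr": [-0.106,-0.488,0.146],"fingers": 1}
    - {"travel": [0.3,-0.71,-0.43],"dr": [-0.106,-0.488,0.146],"fingers": 1}
    - {"travel": [0,0,0],"dr": [0,0,0],"fingers": 1}
    - {"travel": [0,0,0],"dr": [0,0,0],"fingers": 1}

```text
time_s: 4.1
position: [0.5376, -0.2437, 0.2163]
tool_rot: [-3.138, -0.351, -0.268]
wrist_force: [-0.1, -0.3, 0.3]
opening: 0.999
finger_force: 0.0
```

```bash
python3 - <<'E'
from go import *
B=np.radians(55);g=grasp(B,1);pre=(g[0]-g[1][:,2]*.09,g[1])
rows(pre,N=1);rows(g,N=4);
E
```

```text
N 1 travel [-0.005, 0.014, -0.06] dr [-0.02, 0.023, -0.019] | ikerr 0.0 speed 0.04 q [-0.14  0.2  -0.27  0.07 -0.76  1.4 ] z el,w [np.float64(0.66), np.float64(0.48)]
N 4 travel [0.147, -0.037, -0.438] dr [-0.005, 0.006, -0.005] | ikerr 0.0 speed 0.19 q [-0.15  0.35 -0.32  0.08 -0.56  1.39] z el,w [np.float64(0.64), np.float64(0.39)]
```

Call:
jog_arm:
  increments:
    - {"travel": [0.147,-0.037,-0.438],"dr": [-0.005,0.006,-0.005],"fingers": 1}
    - {"travel": [0.147,-0.037,-0.438],"dr": [-0.005,0.006,-0.005],"fingers": 1}
    - {"travel": [0.147,-0.037,-0.438],"dr": [-0.005,0.006,-0.005],"fingers": 1}
    - {"travel": [0.147,-0.037,-0.438],"dr": [-0.005,0.006,-0.005],"fingers": 1}
    - {"travel": [0,0,0],"dr": [0,0,0],"fingers": 1}
    - {"travel": [0,0,0],"dr": [0,0,0],"fingers": 1}

```text
time_s: 4.85
position: [0.5673, -0.251, 0.1295]
tool_rot: [-3.142, -0.349, -0.269]
wrist_force: [0.1, 0.4, 0.4]
opening: 1.003
finger_force: 0.0
```

Call:
jog_arm:
  increments:
    - {"travel": [0,0,0],"dr": [0,0,0],"fingers": 0.4}
    - {"travel": [0,0,0],"dr": [0,0,0],"fingers": 0.4}
    - {"travel": [0,0,0],"dr": [0,0,0],"fingers": 0.4}
    - {"travel": [0,0,0],"dr": [0,0,0],"fingers": 0.3}
    - {"travel": [0,0,0],"dr": [0,0,0],"fingers": 0.2}
    - {"travel": [0,0,0],"dr": [0,0,0],"fingers": 0.2}
    - {"travel": [0,0,0],"dr": [0,0,0],"fingers": 0.2}
    - {"travel": [0,0,0],"dr": [0,0,0],"fingers": 0.2}
  newtons: 60

```text
time_s: 5.85
position: [0.5667, -0.2523, 0.1293]
tool_rot: [3.141, -0.349, -0.27]
wrist_force: [-2.8, -1.6, 4.8]
opening: 0.576
finger_force: 61.5
```

```bash
python3 - <<'E'
from go import *
B=np.radians(55);g=grasp(B,1);rows(g,N=1)
from h import *
for n,b,o in (("top",(150,215,335,385),0),("scene",(150,215,135,185),0)):
    im=vision.capture(n); cv2.imwrite(f"pics/{n}1.png",im)
a=[cv2.resize(np.clip(255*(cv2.imread(f"pics/{n}1.png")[y:y+72,x:x+55]/255.)**.6,0,255).astype(np.uint8),None,fx=7,fy=7,interpolation=cv2.INTER_CUBIC) for n,y,x in(("top",145,335),("scene",145,130))]
cv2.imwrite("pics/c3.png",np.hstack(a))
E
```

```text
N 1 travel [0.007, 0.021, -0.012] dr [0.003, -0.003, 0.009] | ikerr 0.0 speed 0.01 q [-0.15  0.35 -0.32  0.08 -0.56  1.39] z el,w [np.float64(0.64), np.float64(0.39)]
```

View pics/c3.png

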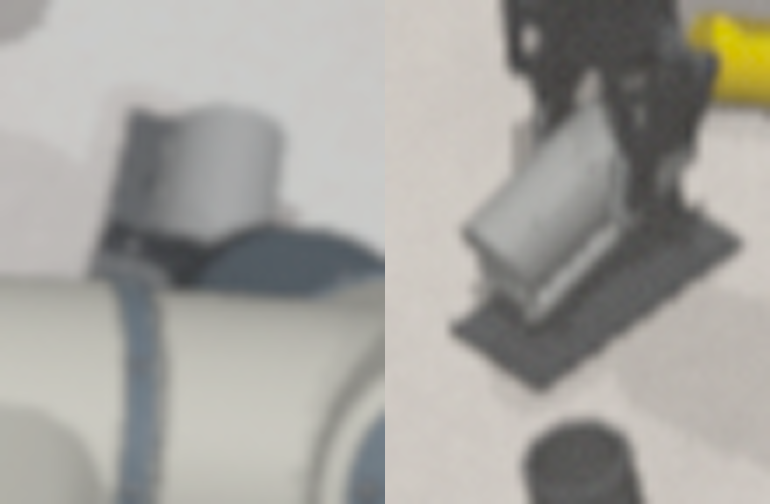

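The fingers straddle the tube near its middle (scene crop, about (580,190)) at opening 0.576 (about 49 mm), so it is gripped. Lifting.

Call:
jog_arm:
  increments:
    - {"travel": [0,0,0.3],"dr": [0,0,0],"fingers": 0.2}
    - {"travel": [0,0,0.4],"dr": [0,0,0],"fingers": 0.2}
    - {"travel": [0,0,0.6],"dr": [0,0,0],"fingers": 0.2}
    - {"travel": [0,0,0.6],"dr": [0,0,0],"fingers": 0.2}
    - {"travel": [0,0,0.6],"dr": [0,0,0],"fingers": 0.2}
    - {"travel": [0,0,0.4],"dr": [0,0,0],"fingers": 0.2}
    - {"travel": [0,0,0],"dr": [0,0,0],"fingers": 0.2}
  newtons: 80

```text
time_s: 6.82
position: [0.5663, -0.2514, 0.2732]
tool_rot: [-3.141, -0.347, -0.271]
wrist_force: [-0.3, 0.2, -6.2]
opening: 0.569
finger_force: 83.5
```

```bash
python3 - <<'E'
from go import *
B=np.radians(55);rows(place(B,1,np.radians(260),.145),N=20)
E
```

```text
N 20 travel [-0.028, 0.179, -0.03] dr [0.429, 0.271, -0.445] | ikerr 0.0 speed 0.28 q [-0.39  0.43  0.19 -0.93 -1.61  0.32] z el,w [np.float64(0.62), np.float64(0.53)]
```

Call:
jog_arm:
  increments:
    - {"travel": [-0.028,0.179,-0.03],"dr": [0.429,0.271,-0.445],"fingers": 0.2}
    - {"travel": [-0.028,0.179,-0.03],"dr": [0.429,0.271,-0.445],"fingers": 0.2}
    - {"travel": [-0.028,0.179,-0.03],"dr": [0.429,0.271,-0.445],"fingers": 0.2}
    - {"travel": [-0.028,0.179,-0.03],"dr": [0.429,0.271,-0.445],"fingers": 0.2}
    - {"travel": [-0.028,0.179,-0.03],"dr": [0.429,0.271,-0.445],"fingers": 0.2}
    - {"travel": [-0.028,0.179,-0.03],"dr": [0.429,0.271,-0.445],"fingers": 0.2}
    - {"travel": [-0.028,0.179,-0.03],"dr": [0.429,0.271,-0.445],"fingers": 0.2}
    - {"travel": [-0.028,0.179,-0.03],"dr": [0.429,0.271,-0.445],"fingers": 0.2}
    - {"travel": [-0.028,0.179,-0.03],"dr": [0.429,0.271,-0.445],"fingers": 0.2}
    - {"travel": [-0.028,0.179,-0.03],"dr": [0.429,0.271,-0.445],"fingers": 0.2}
    - {"travel": [-0.028,0.179,-0.03],"dr": [0.429,0.271,-0.445],"fingers": 0.2}
    - {"travel": [-0.028,0.179,-0.03],"dr": [0.429,0.271,-0.445],"fingers": 0.2}
    - {"travel": [-0.028,0.179,-0.03],"dr": [0.429,0.271,-0.445],"fingers": 0.2}
    - {"travel": [-0.028,0.179,-0.03],"dr": [0.429,0.271,-0.445],"fingers": 0.2}
    - {"travel": [-0.028,0.179,-0.03],"dr": [0.429,0.271,-0.445],"fingers": 0.2}
    - {"travel": [-0.028,0.179,-0.03],"dr": [0.429,0.271,-0.445],"fingers": 0.2}
    - {"travel": [-0.028,0.179,-0.03],"dr": [0.429,0.271,-0.445],"fingers": 0.2}
    - {"travel": [-0.028,0.179,-0.03],"dr": [0.429,0.271,-0.445],"fingers": 0.2}
    - {"travel": [-0.028,0.179,-0.03],"dr": [0.429,0.271,-0.445],"fingers": 0.2}
    - {"travel": [-0.028,0.179,-0.03],"dr": [0.429,0.271,-0.445],"fingers": 0.2}

```text
time_s: 9.32
position: [0.538, -0.0727, 0.2405]
tool_rot: [3.134, 0.961, -1.754]
wrist_force: [0.4, 0.2, -5.9]
opening: 0.569
finger_force: 83.7
```

Call:
jog_arm:
  increments:
    - {"travel": [0,0,0],"dr": [0,0,0],"fingers": 0.2}
    - {"travel": [0,0,0],"dr": [0,0,0],"fingers": 0.2}

```text
time_s: 9.57
position: [0.5385, -0.0731, 0.242]
tool_rot: [-3.141, 0.959, -1.743]
wrist_force: [0.3, 0.0, -5.1]
opening: 0.569
finger_force: 83.8
```

```bash
python3 - <<'E'
from go import *
from h import *
rows(place(np.radians(55),1,np.radians(260),.145),N=1)
a=[]
for n in ("top","scene"):
    im=vision.capture(n); cv2.imwrite(f"pics/{n}2.png",im)
    u,v=proj(n,[.546,-.0285,.15])[0].astype(int); print(n,u-25,v-36)
    a.append(cv2.resize(np.clip(255*(im[v-36:v+36,u-25:u+25]/255.)**.6,0,255).astype(np.uint8),None,fx=8,fy=8,interpolation=cv2.INTER_CUBIC))
cv2.imwrite("pics/c4.png",np.hstack(a))
E
```

```text
N 1 travel [-0.002, 0.022, 0.017] dr [0.008, 0.002, -0.011] | ikerr 0.0 speed 0.01 q [-0.39  0.43  0.19 -0.93 -1.61  0.32] z el,w [np.float64(0.62), np.float64(0.53)]
top 269 156
scene 196 126
```

View pics/c4.png

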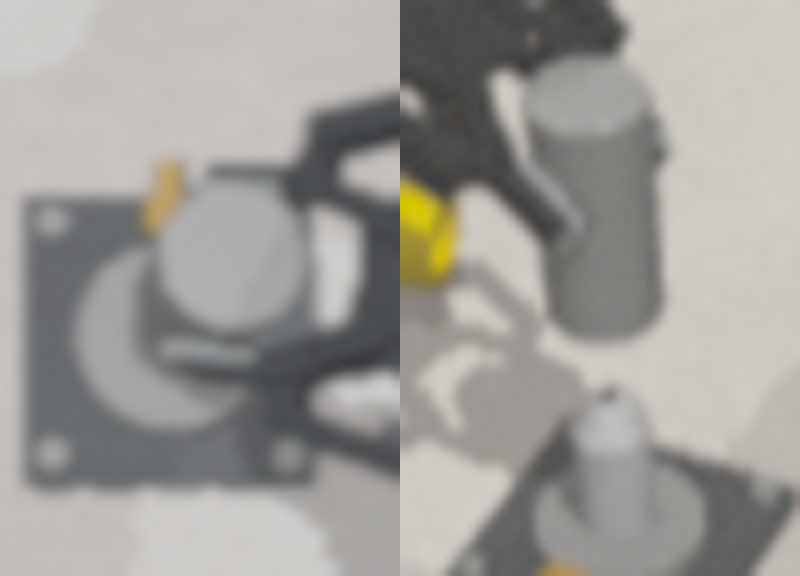

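The tube hangs mouth down above the post. In the crop the top-view cap circle is centred at about (232,256), and in the scene view the mouth is at about (605,320) with the post tip at (610,410). Next I'll fit the tube's pose.

```bash
python3 - <<'E'
from h import *
tt=unc([(159,256),(305,250),(232,180),(185,200),(285,310)],269,156,8)
ts=unc([(590,54),(526,100),(541,200),(547,290),(605,342),(664,300),(651,100),(660,200)],196,126,8,400)
def cyl(x):
    d=np.array([x[3],x[4],-1.]);d/=np.linalg.norm(d);e=np.cross(d,[1,0,0]);e/=np.linalg.norm(e);f=np.cross(d,e)
    ring=.025*(np.cos(A)[:,None]*e+np.sin(A)[:,None]*f);m=np.array(x[:3]);return np.vstack([m+ring,m+ring-.11*d])
def f(x): return np.r_[hull_d("top",cyl(x),tt),hull_d("scene",cyl(x),ts),10*np.array(x[3:])]
r=least_squares(f,[.546,-.0285,.145,0,0],x_scale=[.01,.01,.01,.1,.1],diff_step=1e-3);print(r.x.round(4),r.fun.round(1))
for v in [(610,388)]: print("tip scene",ray("scene",unc([(611,392+20)],196,126,8,400)[0],.092))
E
```

```text
[ 0.5405 -0.0313  0.1403 -0.0353 -0.0313] [ 0.6  0.6 -0.1  0.2  0.5  0.1 -0.1  0.6  0.3  0.2  0.4  0.7  0.2 -0.4
 -0.3]
tip scene [ 0.55436162 -0.02609282  0.092     ]
```

Call:
jog_arm:
  increments:
    - {"travel": [0.03,0.01,-0.2],"dr": [0,0,0],"fingers": 0.2}
    - {"travel": [0.03,0.01,-0.2],"dr": [0,0,0],"fingers": 0.2}
    - {"travel": [0,0,-0.2],"dr": [0,0,0],"fingers": 0.2}
    - {"travel": [0,0,-0.2],"dr": [0,0,0],"fingers": 0.2}
    - {"travel": [0,0,-0.2],"dr": [0,0,0],"fingers": 0.2}
    - {"travel": [0,0,-0.2],"dr": [0,0,0],"fingers": 0.2}
    - {"travel": [0,0,-0.1],"dr": [0,0,0],"fingers": 0.2}
    - {"travel": [0,0,0],"dr": [0,0,0],"fingers": 0.2}

```text
time_s: 10.68
position: [0.5414, -0.0715, 0.1774]
tool_rot: [3.141, 0.961, -1.745]
wrist_force: [0.7, -0.3, -6.4]
opening: 0.57
finger_force: 83.8
```

```bash
python3 - <<'E'
from go import *
from h import *
rows(place(np.radians(55),1,np.radians(260),.022),N=1); print(telemetry.get_obs()["torque"])
a=[]
for n in ("top","scene"):
    im=vision.capture(n); cv2.imwrite(f"pics/{n}3.png",im)
    u,v=proj(n,[.546,-.0285,.1])[0].astype(int); print(n,u-25,v-36)
    a.append(cv2.resize(np.clip(255*(im[v-36:v+36,u-25:u+25]/255.)**.6,0,255).astype(np.uint8),None,fx=8,fy=8,interpolation=cv2.INTER_CUBIC))
cv2.imwrite("pics/c5.png",np.hstack(a))
E
```

```text
N 1 travel [-0.062, -0.009, -1.15] dr [-0.008, 0.0, -0.008] | ikerr 0.0 speed 0.36 q [-0.39  0.57  0.08 -0.94 -1.45  0.53] z el,w [np.float64(0.59), np.float64(0.4)]
[-3.90245069e+00  7.02939212e-01  3.92842823e-04]
top 267 158
scene 197 137
```

View pics/c5.png

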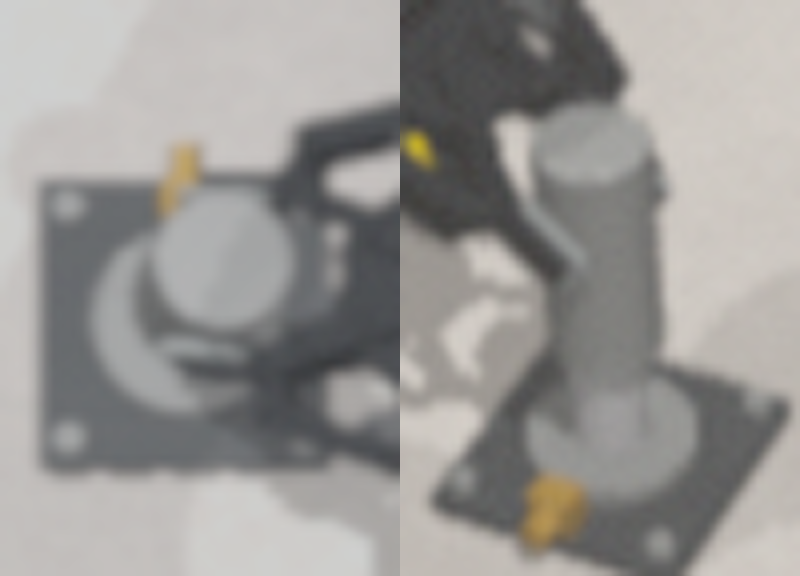

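The tube is now over the post tip with no side force; in the scene crop the rim is at about (607,385) around the post. Lowering on.

Call:
jog_arm:
  increments:
    - {"travel": [0,0,-0.15],"dr": [0,0,0],"fingers": 0.2}
    - {"travel": [0,0,-0.2],"dr": [0,0,0],"fingers": 0.2}
    - {"travel": [0,0,-0.2],"dr": [0,0,0],"fingers": 0.2}
    - {"travel": [0,0,-0.2],"dr": [0,0,0],"fingers": 0.2}
    - {"travel": [0,0,-0.1],"dr": [0,0,0],"fingers": 0.2}
    - {"travel": [0,0,-0.05],"dr": [0,0,0],"fingers": 0.2}
    - {"travel": [0,0,0],"dr": [0,0,0],"fingers": 0.2}

```text
time_s: 11.65
position: [0.5416, -0.0716, 0.1328]
tool_rot: [-3.14, 0.961, -1.743]
wrist_force: [0.4, -0.2, -5.1]
opening: 0.569
finger_force: 83.8
```

Free so far, with about 12 mm left nominally. Small steps next.

Call:
jog_arm:
  increments:
    - {"travel": [0,0,-0.04],"dr": [0,0,0],"fingers": 0.2}
    - {"travel": [0,0,-0.04],"dr": [0,0,0],"fingers": 0.2}
    - {"travel": [0,0,-0.04],"dr": [0,0,0],"fingers": 0.2}
    - {"travel": [0,0,0],"dr": [0,0,0],"fingers": 0.2}

```text
time_s: 12.15
position: [0.5414, -0.0715, 0.1266]
tool_rot: [-3.141, 0.961, -1.744]
wrist_force: [-0.1, -0.6, -5.3]
opening: 0.567
finger_force: 83.8
```

Call:
jog_arm:
  increments:
    - {"travel": [0,0,-0.03],"dr": [0,0,0],"fingers": 0.2}
    - {"travel": [0,0,-0.03],"dr": [0,0,0],"fingers": 0.2}
    - {"travel": [0,0,0],"dr": [0,0,0],"fingers": 0.2}

```text
time_s: 12.52
position: [0.5414, -0.0715, 0.1236]
tool_rot: [-3.141, 0.961, -1.744]
wrist_force: [-0.2, -0.1, -5.3]
opening: 0.568
finger_force: 83.8
```

Call:
jog_arm:
  increments:
    - {"travel": [0,0,-0.03],"dr": [0,0,0],"fingers": 0.2}
    - {"travel": [0,0,-0.03],"dr": [0,0,0],"fingers": 0.2}
    - {"travel": [0,0,0],"dr": [0,0,0],"fingers": 0.2}

```text
time_s: 12.9
position: [0.5415, -0.0715, 0.1227]
tool_rot: [-3.137, 0.963, -1.739]
wrist_force: [-3.9, -2.3, 6.8]
opening: 0.571
finger_force: 84.5
```

Call:
jog_arm:
  increments:
    - {"travel": [0,0,-0.02],"dr": [0,0,0],"fingers": 0.2}
    - {"travel": [0,0,0],"dr": [0,0,0],"fingers": 0.2}

```text
time_s: 13.15
position: [0.5415, -0.0715, 0.1226]
tool_rot: [-3.136, 0.963, -1.737]
wrist_force: [-3.8, -3.3, 11.3]
opening: 0.566
finger_force: 84.8
```

The rim meets the seat at TCP z of about 0.1227, which agrees with the visual fit. Easing the grip and opening.

Call:
jog_arm:
  increments:
    - {"travel": [0,0,0],"dr": [0,0,0],"fingers": 0.2}
    - {"travel": [0,0,0],"dr": [0,0,0],"fingers": 0.2}
    - {"travel": [0,0,0],"dr": [0,0,0],"fingers": 0.65}
    - {"travel": [0,0,0],"dr": [0,0,0],"fingers": 0.75}
    - {"travel": [0,0,0],"dr": [0,0,0],"fingers": 0.85}
    - {"travel": [0,0,0],"dr": [0,0,0],"fingers": 1}
    - {"travel": [0,0,0],"dr": [0,0,0],"fingers": 1}
    - {"travel": [0,0,0],"dr": [0,0,0],"fingers": 1}
  newtons: 20

```text
time_s: 14.15
position: [0.5415, -0.0715, 0.1197]
tool_rot: [-3.141, 0.961, -1.744]
wrist_force: [0.4, 0.6, -0.5]
opening: 1.0
finger_force: 0.0
```

```bash
python3 - <<'E'
from go import *
o=telemetry.get_obs();print(o["wrist_force"],o["finger_force"],o["opening"])
R=r('xyz',o["tool_rot"]);x=np.array(o["position"])
f,q=rows((x-R[:,2]*.15,R),N=8)
E
```

```text
[ 0.37764632  0.58343412 -0.52348058] 0.0 0.9995243050682109
N 8 travel [-0.053, -0.303, 0.215] dr [0.0, 0.0, 0.0] | ikerr 0.0 speed 0.13 q [-0.57  0.56  0.3  -0.87 -1.73  0.45] z el,w [np.float64(0.59), np.float64(0.49)]
```

Call:
jog_arm:
  increments:
    - {"travel": [-0.053,-0.303,0.215],"dr": [0,0,0],"fingers": 1}
    - {"travel": [-0.053,-0.303,0.215],"dr": [0,0,0],"fingers": 1}
    - {"travel": [-0.053,-0.303,0.215],"dr": [0,0,0],"fingers": 1}
    - {"travel": [-0.053,-0.303,0.215],"dr": [0,0,0],"fingers": 1}
    - {"travel": [-0.053,-0.303,0.215],"dr": [0,0,0],"fingers": 1}
    - {"travel": [-0.053,-0.303,0.215],"dr": [0,0,0],"fingers": 1}
    - {"travel": [-0.053,-0.303,0.215],"dr": [0,0,0],"fingers": 1}
    - {"travel": [-0.053,-0.303,0.215],"dr": [0,0,0],"fingers": 1}
    - {"travel": [0,0,0.8],"dr": [0,0,0],"fingers": 1}
    - {"travel": [0,0,0.8],"dr": [0,0,0],"fingers": 1}
    - {"travel": [0,0,0],"dr": [0,0,0],"fingers": 1}

```text
time_s: 15.52
position: [0.5208, -0.1939, 0.2897]
tool_rot: [-3.128, 0.957, -1.733]
wrist_force: [-0.3, -0.6, -1.2]
opening: 0.997
finger_force: 0.0
```

```bash
cat > ped.py <<'E'
from go import *
# press: tool pointing down, shut fingertips 73 mm ahead of TCP
TOE=np.array([.4976,.2904,.073])
def down(x,yaw): return (np.array(x),r('xyz',[np.pi,0,yaw]))
E
python3 - <<'E'
from ped import *
from h import *
a=[]
for n in ("top","scene"):
    im=vision.capture(n); cv2.imwrite(f"pics/{n}4.png",im)
    u,v=proj(n,[.546,-.0285,.08])[0].astype(int); print(n,u-25,v-36)
    a.append(cv2.resize(np.clip(255*(im[v-36:v+36,u-25:u+25]/255.)**.6,0,255).astype(np.uint8),None,fx=8,fy=8,interpolation=cv2.INTER_CUBIC))
cv2.imwrite("pics/c6.png",np.hstack(a))
o=telemetry.get_obs();f=(np.array(o["position"]),r('xyz',o["tool_rot"]));q=o["joint_pos"]
print(f[0])
for yaw in(-1.2,-.5,0,.21):
    print(yaw)
    g,q1=rows(down([.42,.05,.33],yaw),q,frm=f)
    g,q1=rows(down([.4976,.2904,.22],yaw),q1,frm=g);g,q1=rows(down([.4976,.2904,.11],yaw),q1,frm=g)
E
```

```text
top 266 159
scene 197 141
[ 0.52016761 -0.19309442  0.2862136 ]
-1.2
N 9 travel [-0.223, 0.54, 0.097] dr [-0.77, -0.075, 0.399] | ikerr 0.0 speed 0.66 q [ 0.49 -0.01 -0.13  0.   -1.45 -0.12] z el,w [np.float64(0.67), np.float64(0.62)]
N 7 travel [0.222, 0.687, -0.314] dr [0.0, 0.0, 0.0] | ikerr 0.0 speed 0.27 q [ 0.8   0.34  0.02  0.   -1.24 -0.43] z el,w [np.float64(0.64), np.float64(0.51)]
N 3 travel [0.0, 0.0, -0.733] dr [0.0, 0.0, 0.0] | ikerr 0.0 speed 0.31 q [ 0.8   0.44 -0.15  0.   -0.99 -0.43] z el,w [np.float64(0.62), np.float64(0.4)]
-0.5
N 12 travel [-0.167, 0.405, 0.073] dr [-0.549, -0.264, 0.681] | ikerr 0.0 speed 0.52 q [ 0.49 -0.01 -0.13  0.   -1.45  0.58] z el,w [np.float64(0.67), np.float64(0.62)]
N 7 travel [0.222, 0.687, -0.314] dr [0.0, 0.0, 0.0] | ikerr 0.0 speed 0.27 q [ 0.8   0.34  0.02  0.   -1.24  0.27] z el,w [np.float64(0.64), np.float64(0.51)]
N 3 travel [0.0, 0.0, -0.733] dr [0.0, 0.0, 0.0] | ikerr 0.0 speed 0.31 q [ 0.8   0.44 -0.15  0.   -0.99  0.27] z el,w [np.float64(0.62), np.float64(0.4)]
0
N 15 travel [-0.134, 0.324, 0.058] dr [-0.397, -0.332, 0.76
[... 212 characters left out ...]
 -1.24  0.77] z el,w [np.float64(0.64), np.float64(0.51)]
N 3 travel [0.0, 0.0, -0.733] dr [0.0, 0.0, 0.0] | ikerr 0.0 speed 0.31 q [ 0.8   0.44 -0.15  0.   -0.99  0.77] z el,w [np.float64(0.62), np.float64(0.4)]
0.21
N 17 travel [-0.118, 0.286, 0.052] dr [-0.328, -0.339, 0.75] | ikerr 0.0 speed 0.37 q [ 0.49 -0.01 -0.13  0.   -1.45  1.29] z el,w [np.float64(0.67), np.float64(0.62)]
N 7 travel [0.222, 0.687, -0.314] dr [0.0, 0.0, 0.0] | ikerr 0.0 speed 0.27 q [ 0.8   0.34  0.02  0.   -1.24  0.98] z el,w [np.float64(0.64), np.float64(0.51)]
N 3 travel [0.0, 0.0, -0.733] dr [0.0, 0.0, 0.0] | ikerr 0.0 speed 0.31 q [ 0.8   0.44 -0.15  0.   -0.99  0.98] z el,w [np.float64(0.62), np.float64(0.4)]
```

View pics/c6.png

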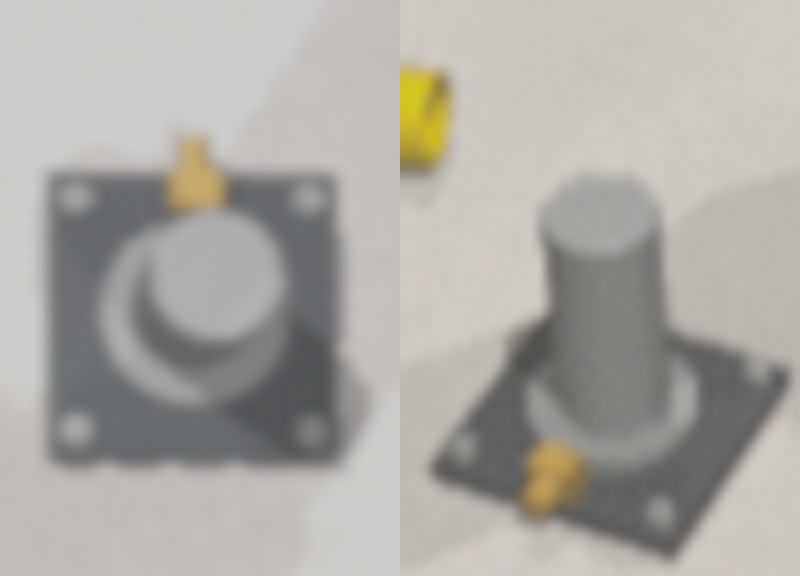

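The tube stands upright, concentric on the seat (scene crop: cap at about (600,215), rim at about (610,415)). On to the pedal with fingers shut.

Call:
jog_arm:
  increments:
    - {"travel": [-0.223,0.54,0.097],"dr": [-0.77,-0.075,0.399],"fingers": 0}
    - {"travel": [-0.223,0.54,0.097],"dr": [-0.77,-0.075,0.399],"fingers": 0}
    - {"travel": [-0.223,0.54,0.097],"dr": [-0.77,-0.075,0.399],"fingers": 0}
    - {"travel": [-0.223,0.54,0.097],"dr": [-0.77,-0.075,0.399],"fingers": 0}
    - {"travel": [-0.223,0.54,0.097],"dr": [-0.77,-0.075,0.399],"fingers": 0}
    - {"travel": [-0.223,0.54,0.097],"dr": [-0.77,-0.075,0.399],"fingers": 0}
    - {"travel": [-0.223,0.54,0.097],"dr": [-0.77,-0.075,0.399],"fingers": 0}
    - {"travel": [-0.223,0.54,0.097],"dr": [-0.77,-0.075,0.399],"fingers": 0}
    - {"travel": [-0.223,0.54,0.097],"dr": [-0.77,-0.075,0.399],"fingers": 0}
    - {"travel": [0.222,0.687,-0.314],"dr": [0,0,0],"fingers": 0}
    - {"travel": [0.222,0.687,-0.314],"dr": [0,0,0],"fingers": 0}
    - {"travel": [0.222,0.687,-0.314],"dr": [0,0,0],"fingers": 0}
    - {"travel": [0.222,0.687,-0.314],"dr": [0,0,0],"fingers": 0}
    - {"travel": [0.222,0.687,-0.314],"dr": [0,0,0],"fingers": 0}
    - {"travel": [0.222,0.687,-0.314],"dr": [0,0,0],"fingers": 0}
    - {"travel": [0.222,0.687,-0.314],"dr": [0,0,0],"fingers": 0}
    - {"travel": [0,0,0],"dr": [0,0,0],"fingers": 0}
    - {"travel": [0,0,0],"dr": [0,0,0],"fingers": 0}

```text
time_s: 17.88
position: [0.4974, 0.2902, 0.2187]
tool_rot: [3.139, -0.001, -1.2]
wrist_force: [0.6, 0.1, 0.2]
opening: 0.004
finger_force: 0.0
```

```bash
python3 - <<'E'
from ped import *
print(telemetry.get_obs()["opening"])
f,q=rows(down([.4976,.2904,.165],-1.2),N=3)
rows(down([.4976,.2904,.110],-1.2),q,frm=f,N=6)
E
```

```text
0.004056502055645476
N 3 travel [0.001, 0.001, -0.358] dr [0.005, -0.006, -0.0] | ikerr 0.0 speed 0.16 q [ 0.8   0.38 -0.07  0.   -1.11 -0.43] z el,w [np.float64(0.63), np.float64(0.45)]
N 6 travel [0.0, 0.0, -0.183] dr [0.0, 0.0, 0.0] | ikerr 0.0 speed 0.08 q [ 0.8   0.44 -0.15  0.   -0.99 -0.43] z el,w [np.float64(0.62), np.float64(0.4)]
```

Call:
jog_arm:
  increments:
    - {"travel": [0,0,-0.5],"dr": [0,0,0],"fingers": 0}
    - {"travel": [0,0,-0.5],"dr": [0,0,0],"fingers": 0}
    - {"travel": [0,0,-0.3],"dr": [0,0,0],"fingers": 0}
    - {"travel": [0,0,-0.2],"dr": [0,0,0],"fingers": 0}
    - {"travel": [0,0,-0.2],"dr": [0,0,0],"fingers": 0}
    - {"travel": [0,0,-0.2],"dr": [0,0,0],"fingers": 0}
    - {"travel": [0,0,-0.1],"dr": [0,0,0],"fingers": 0}
    - {"travel": [0,0,0],"dr": [0,0,0],"fingers": 0}

```text
time_s: 18.88
position: [0.4978, 0.2909, 0.1206]
tool_rot: [-3.141, 0.0, -1.2]
wrist_force: [-3.3, -1.2, 7.9]
opening: -0.0
finger_force: 3.6
```

Call:
jog_arm:
  increments:
    - {"travel": [0,0,-0.04],"dr": [0,0,0],"fingers": 0}
    - {"travel": [0,0,-0.04],"dr": [0,0,0],"fingers": 0}
    - {"travel": [0,0,0],"dr": [0,0,0],"fingers": 0}

```text
time_s: 19.25
position: [0.4977, 0.2908, 0.1169]
tool_rot: [-3.141, 0.0, -1.2]
wrist_force: [-4.2, -0.1, 7.8]
opening: 0.002
finger_force: 4.0
```

Still on the spring; down to the stop in small steps.

Call:
jog_arm:
  increments:
    - {"travel": [0,0,-0.03],"dr": [0,0,0],"fingers": 0}
    - {"travel": [0,0,-0.03],"dr": [0,0,0],"fingers": 0}
    - {"travel": [0,0,0],"dr": [0,0,0],"fingers": 0}

```text
time_s: 19.62
position: [0.4975, 0.2908, 0.1139]
tool_rot: [3.141, 0.0, -1.2]
wrist_force: [-4.6, -0.5, 8.9]
opening: -0.004
finger_force: 4.3
```

Call:
jog_arm:
  increments:
    - {"travel": [0,0,-0.02],"dr": [0,0,0],"fingers": 0}
    - {"travel": [0,0,0],"dr": [0,0,0],"fingers": 0}

```text
time_s: 19.88
position: [0.4974, 0.2908, 0.113]
tool_rot: [3.141, 0.0, -1.2]
wrist_force: [-4.2, -1.1, 9.2]
opening: 0.001
finger_force: 4.5
```

Call:
jog_arm:
  increments:
    - {"travel": [0,0,-0.02],"dr": [0,0,0],"fingers": 0}
    - {"travel": [0,0,-0.02],"dr": [0,0,0],"fingers": 0}
    - {"travel": [0,0,0],"dr": [0,0,0],"fingers": 0}

```text
time_s: 20.25
position: [0.4974, 0.2908, 0.1127]
tool_rot: [-3.141, 0.0, -1.199]
wrist_force: [-10.7, -2.6, 19.9]
opening: -0.0
finger_force: 9.6
```

Call:
jog_arm:
  increments:
    - {"travel": [0,0,-0.02],"dr": [0,0,0],"fingers": 0}
    - {"travel": [0,0,0],"dr": [0,0,0],"fingers": 0}

```text
time_s: 20.5
position: [0.4974, 0.2908, 0.1125]
tool_rot: [-3.141, 0.0, -1.199]
wrist_force: [-12.4, -3.5, 24.2]
opening: -0.002
finger_force: 12.2
```

The force rises to 24 N with the height fixed, so the pedal is at its stop. Hold for over a second, then lift slowly and back away.

Call:
jog_arm:
  increments:
    - {"travel": [0,0,0],"dr": [0,0,0],"fingers": 0}
    - {"travel": [0,0,0],"dr": [0,0,0],"fingers": 0}
    - {"travel": [0,0,0],"dr": [0,0,0],"fingers": 0}
    - {"travel": [0,0,0],"dr": [0,0,0],"fingers": 0}
    - {"travel": [0,0,0],"dr": [0,0,0],"fingers": 0}
    - {"travel": [0,0,0],"dr": [0,0,0],"fingers": 0}
    - {"travel": [0,0,0],"dr": [0,0,0],"fingers": 0}
    - {"travel": [0,0,0],"dr": [0,0,0],"fingers": 0}
    - {"travel": [0,0,0],"dr": [0,0,0],"fingers": 0}
    - {"travel": [0,0,0.1],"dr": [0,0,0],"fingers": 0}
    - {"travel": [0,0,0.2],"dr": [0,0,0],"fingers": 0}
    - {"travel": [0,0,0.2],"dr": [0,0,0],"fingers": 0}
    - {"travel": [0,0,0.2],"dr": [0,0,0],"fingers": 0}
    - {"travel": [0,0,0.4],"dr": [0,0,0],"fingers": 0}
    - {"travel": [0,0,0.8],"dr": [0,0,0],"fingers": 0}
    - {"travel": [0,0,0.8],"dr": [0,0,0],"fingers": 0}
    - {"travel": [0,0,0.6],"dr": [0,0,0],"fingers": 0}
    - {"travel": [0,0,0],"dr": [0,0,0],"fingers": 0}
    - {"travel": [0,0,0],"dr": [0,0,0],"fingers": 0}

```text
time_s: 22.88
position: [0.4968, 0.2904, 0.2722]
tool_rot: [3.138, 0.0, -1.2]
wrist_force: [-0.1, -0.1, -0.5]
opening: -0.001
finger_force: 0.0
```

```bash
python3 - <<'E'
from h import *
im=vision.capture("scene"); cv2.imwrite("pics/scene5.png",im); b=cv2.imread("pics/scene0.png")
cv2.imwrite("pics/c7.png",cv2.resize(im[120:290,100:430],None,fx=2.4,fy=2.4,interpolation=cv2.INTER_CUBIC))
# bystanders and pedal: shift against the first picture
for nm,u,v in(("stub",158,217),("angle",234,253),("plate",384,216),("pedal",314,212)):
    t=b[v-18:v+18,u-24:u+24];r=cv2.matchTemplate(im[v-26:v+26,u-32:u+32],t,cv2.TM_CCOEFF_NORMED);_,s,_,l=cv2.minMaxLoc(r);print(nm,round(s,2),l[0]-8,l[1]-8)
E
```

```text
stub 1.0 0 0
angle 1.0 0 0
plate 0.98 0 0
pedal 0.97 0 0
```

View pics/c7.png

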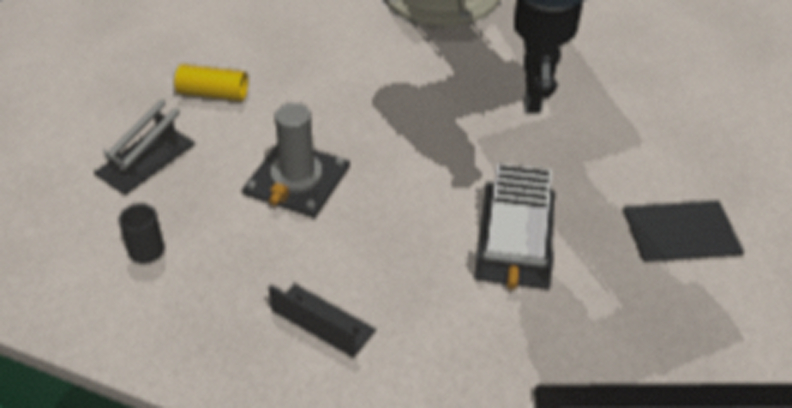

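The tube stands on the post (295,145), the pedal is up (523,190), the bystanders haven't moved and the arm is clear. Handing in.

```bash
python3 -c "
from bench import env; print(env.sign_off())"
```

```text
the job is handed in; nothing more can be done
None
```

The tube is seated mouth down on the post and released. The pedal was pressed to its stop, held for over a second and is back up, the bystander parts are where they were, and the job is handed in (the sign-off returned no verdict).

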